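# Seat a print pallet on the stencil printer's tooling pin

### The arm

A 6-joint arm with a two-finger parallel gripper is mounted at the origin on the work surface. World frame = base frame: x ahead of the robot, y to its left, z up, the work surface at z = 0. Lengths are in m, angles in rad, forces in N, time in s.
With the tool pointing down it reaches from about 0.3 to 0.875 m from the base axis. Payload 6.4 kg.
Tool frame: the origin (TCP) lies at the very end of the fingers, on their centre line; the grasp point (between the pads) lies tcp_to_grasp behind it (tcp_to_grasp is the distance from the TCP to the grasp point, in m); z points along the fingers, y is the direction in which the jaws open and shut (so a half turn about z gives the same grasp; the last joint's range is limited). The gripper opens to 85 mm and grips with 20 to 120 N. Pads are 22 mm wide; open, the fingers measure 114 mm over their backs; the gripper's body (76 mm by 85 mm) begins 54 mm behind the grasp point. The pads swing forward as they close: fully open they stand 13 mm farther back than shut.
Start: joints at [-1.308, 0.181, 1.607, -0, 1.354, -0.206], TCP at [0.26, -0.513, 0.231] pointing down, gripper open.
Joint ranges: [-2.99, 2.99], [-0.89, 2.07], [0.3, 2.58], [-1.14, 4.28], [0, 2.63], [-3.12, 3.12]. Speed limits (rad/s): [2.57, 2.57, 3.01, 3.14, 3.14, 3.14].

### API

Orientations are given as a unit quaternion [w, x, y, z].
In Python, from bench import get_obs, camera, hand_in, tcp_to_grasp gives the robot as it stands.
- The arm moves only by the shell command python3 -m inch 'ROWS' [OPENING]. ROWS is JSON, a list of rows, each an object with "delta_pos": the shift along the tool's x, y, z in cm, a list of three; "rotation": the turn, a rotation vector about the tool's x, y, z in rad, a list of three. In form: [{"delta_pos": [x, y, z], "rotation": [rx, ry, rz]}, ...]. A call has 1 to 10 rows; each row shifts and turns the commanded pose from where the row before left it, along the tool's axes as they then stand; what a row does not reach is not made up. A row lasts 1/10 s, in which the tool goes at most 50 mm and 8.59 degrees, less where a joint would pass 70% of its speed; a pose out of reach is approached as far as the arm can. A call is refused whole if a number of a shift passes 5 or a number of a turn 0.15, either way. A call with a gripper value outside its range is refused whole. OPENING is the finger opening in cm, from 0 to 8.54, set as the call begins (- or left out, the last holds). The fingers move at their own pace and stop on an object; the grip force is fixed at half the most. Time passes only in rows, so rows that do not move let the fingers close. It gives the time, the measured TCP pose, the force and the opening at its end, in the units of the state.
- get_obs(): the state, without advancing time (a new reading comes with each control period).
- camera(name): name is "side" or "top"; returns a dict with "color" (384x512x3 uint8, red, green, blue), "vfov" (degrees; the focal length in pixels is half the picture's height over the tangent of half this angle, whatever the lens; pixels are square), "cx", "cy" (the principal point, pixels), "k1" (the pictures are not rectified: a ray, as slopes to the right and down, at radius r is drawn at 1 + k1 r^2 times it, then the intrinsics apply), "eye" and "orientation" of the camera in the world. Camera axes: x right, y down, z forward; pixel columns grow to the right and rows downward; lengths in m; the calibration is good to about 2 mm. A picture is of the moment at which its call begins. There is no depth.
- hand_in(): hands the job in, once; it reports no verdict.
The state is a dict: "time_s": time; "q": joint angles; "dq": joint speeds; "joint_efforts": joint torques, N m; "eef_pos": TCP position; "eef_rot": TCP orientation; "wrist_force": force on the tool from outside, world axes, zero at the start; "torque": the same for the moment, N m; "opening": opening from 0.0 (shut) to 1.0 (fully open).
Only numpy, scipy, OpenCV 4.12 (cv2) and the standard library are available. Lean on these libraries where they do the work, as an engineer would, in place of code of your own. Each camera call takes 0.05 s, during which the arm holds its last target.

### The job

Load the print pallet into the stencil printer: lay it on the two support bars against the far edge stops and slide it gently along them until its hole drops over the tooling pin and it lies flat. Then push the clamp jaw up until it holds the pallet's near edge, without ever pressing or shoving hard on the printer, and leave the other things on the bench alone.

Things in the scene. Friction and masses are not known exactly. Their poses are not given: they have to be found in the camera images.
- pallet: Print pallet: loose flat aluminium plate, 60 (x) by 190 (y) by 8 (z) mm, about 0.25 kg, two small green circuit boards let into its top and one round through hole of 9.5 mm with 1 mm chamfered rims. Starts flat on the bench. Origin: centre of its underside; z up, y along its length towards the hole end. May be gripped by its two long edges.
- pallet_hole (a point): Centre of the pallet's hole at the underside, on its centre line 60 mm from the middle (+y).
- printer: Bench-top stencil printer, fixed, stencil frame taken off. Origin: centre of its underside; x from the jaw side to the edge stops, y to the hinge side, z up. White base 260 (x) by 320 (y) mm, 34 mm high, screw knobs in front and on the right; on it the print table, 220 by 260 mm, top at 60 mm. Hinge posts, open frame clamp and counterweight fill y = +130 to +265 mm, up to 165 mm high.
- nest (a point): Middle of the nest: point midway between two steel support bars on the print table, at the height of their tops (74 mm); axes as the printer's. Bars 58 (x) by 48 (y) mm, centred at y = +60 and -60 mm; the 72 mm gap between them, 14 mm deep, gives the fingers room. The seated pallet's origin has here z = 0, x = 0 within 1 mm, y = -12 to +12 mm (as the pin is set).
- pin_slot (a point): Middle of the dark slot along y in the top of the +y bar, at bar top height. In it stands the steel tooling pin: 8 mm in diameter, 5 mm above the bar, bullet-nosed (its top half tapers to 4.4 mm). It was set by hand and locked, anywhere up to 12 mm either way along y from this point; its place is not measured: find it by eye or by feel.
- stop_left (a point): Top edge of the steel edge stop beyond the +y bar, middle of the face that the pallet's far long edge bears on (face at printer x = +30.5 mm, 28 mm long in y, 6 mm above the bars). With the pallet against both stops its hole is in line with the pin slot (0.5 mm past it).
- stop_right (a point): The same for the stop beyond the -y bar. The stops are 92 mm apart, which leaves room for a finger between them.
- jaw (a joint): Clamp jaw, a steel bar 130 (y) by 14 (x) mm, 19 mm high, top at 80 mm, sliding on the print table along the printer's x towards the edge stops. Value in m: 0 fully open, its face 45 mm from the seated pallet's near edge; 0.045 when it touches the seated pallet. Starts 0 to 8 mm closed. It drags with about 2.5 N and stays where it is left.
- jaw_back (a point): Top edge of the jaw's back face (the side away from the stops), at mid length; moves with the jaw. The back face is free over 56 mm at mid length, from 60 to 80 mm high, to be pushed.
- jar: White screw-lid jar, 64 mm across, 58 mm tall, standing on the bench, not part of the job. Origin: centre of its underside.
- squeegee: Squeegee, 156 mm long along y, about 85 mm wide, 22 mm high, with a wooden grip, lying on the bench, not part of the job. Origin: underside, near the middle.
- knife: Palette knife with dark wooden handle, 190 mm long along its x, 18 mm wide, lying on the bench, not part of the job. Origin: underside, near the middle.
There are look-alikes about, which are no part of the job. Several things have the shape of the pallet; the one meant has the colours described above.

How it is judged:
On the way:
1. the pallet lies flat on both support bars with the pin in its hole, the jaw not yet closed on it (z of pallet in the frame of nest between -0.0015 and 0.0015 m and y of pallet in the frame of nest between -0.0135 and 0.0135 m and angle between pallet's own z axis and vertical below 0.012 rad and value of joint jaw below 0.04 m and x of pallet in the frame of nest between -0.003 and 0.003 m), for 0.2 s.
At the end, for the whole second after the job is handed in: Pallet at rest, flat on both support bars (within 1.5 mm in height, 0.012 rad of level) with the pin in its hole, square to the printer within 0.02 rad and within 2 mm of its place across the bars (13.5 mm along them); jaw within 2 mm of its near edge (jaw above 43 mm); nothing else moved (z of pallet in the frame of nest between -0.0015 and 0.0015 m and y of pallet in the frame of nest between -0.0135 and 0.0135 m and x of pallet in the frame of nest between -0.002 and 0.002 m and angle between pallet's own z axis and vertical below 0.012 rad and angle between the y axis of pallet and the y axis of printer, either way round below 0.02 rad and value of joint jaw above 0.043 m and linear speed of pallet below 0.01 m/s); the robot touches nothing.
It fails at once if while the jaw is still open, the pallet pressed or shoved against the bars, stops and pin with more than 20 N in all (contact force between pallet and printer above 20 N and value of joint jaw below 0.035 m).
It fails at once if the fingers pressing or shoving the printer or its jaw with more than 35 N (contact force between the fingers and printer above 35 N).
It fails at once if the jar moved more than 30 mm (distance of jar from where it was at the start of the episode above 0.03 m).
It fails at once if the squeegee moved more than 30 mm (distance of squeegee from where it was at the start of the episode above 0.03 m).
It fails at once if the palette knife moved more than 30 mm (distance of knife from where it was at the start of the episode above 0.03 m).
It also fails if it takes over 72 s, if anything falls off the work surface, if the arm or the gripper's body presses on something with over 40 N, if the wrist force passes 120 N, or if a joint passes its speed limit or range.

## Working session

There is one attempt and no reset: what is moved stays moved. The work goes in short steps, Python scripts to look and compute and a shell command to move; the robot and the scene stay as the last step left them, time stands still between calls to the robot, and variables do not carry over. Pictures are saved under pics/ and viewed, and the job is handed in when it is done.

```bash
ls; mkdir -p pics
python3 - <<'E'
from bench import get_obs,camera,tcp_to_grasp
import cv2
print(tcp_to_grasp, get_obs())
for n in("side","top"):
    c=camera(n); print(n,{k:v for k,v in c.items() if k!="color"})
    cv2.imwrite(f"pics/{n}0.png",c["color"][:,:,::-1])
E
```

```text
pics
0.0187 {'time_s': 0.0, 'q': array([-1.30827219e+00,  1.81544227e-01,  1.60801056e+00, -2.07844297e-05,
        1.35379179e+00, -2.06318601e-01]), 'dq': array([-0.00089042,  0.00099981,  0.00043538,  0.00080404, -0.00019606,
       -0.00100012]), 'joint_efforts': array([-5.87456980e-04, -4.44870436e+01, -3.51334476e+01, -4.14544538e-04,
        9.03164124e-03,  4.22672969e-06]), 'eef_pos': array([ 0.25966974, -0.51240717,  0.23038112]), 'eef_rot': array([-8.76333160e-04,  9.72648013e-01,  2.32282315e-01, -3.47843985e-05]), 'wrist_force': array([ 0.29146952,  0.06574099, -0.19670757]), 'torque': array([ 0.04358468, -0.02872345, -0.05211146]), 'opening': 0.9977168512376449}
side {'vfov': 48.27881260325771, 'cx': 258.8857031877213, 'cy': 192.27329536171547, 'k1': -0.15174665994630632, 'eye': array([ 0.04507752, -1.0633211 ,  1.06153643]), 'orientation': array([-0.36694775,  0.89239111, -0.24101503,  0.10439926])}
top {'vfov': 52.73234577869928, 'cx': 256.4803737733951, 'cy': 191.88553402843436, 'k1': -0.06683676751125657, 'eye': array([ 0.4571105 , -0.20790432,  1.07144962]), 'orientation': array([-0.02560799,  0.71021225, -0.70189973,  0.04774476])}
```

View pics/side0.png

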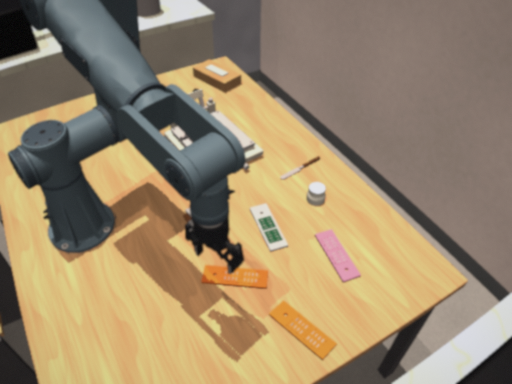

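View pics/top0.png

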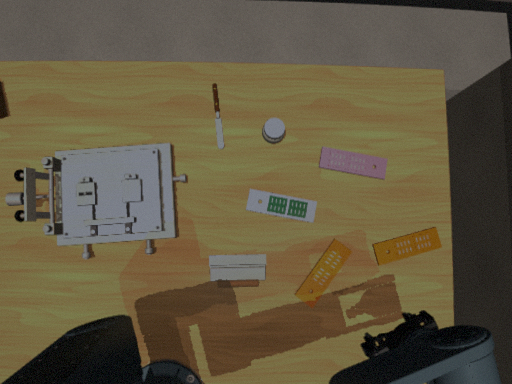

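```bash
cat > h.py <<'E'
import numpy as np, cv2
from scipy.spatial.transform import Rotation as R
from bench import get_obs,camera
def Rq(q): return R.from_quat([q[1],q[2],q[3],q[0]])
def cm(c):
    f=192/np.tan(np.radians(c["vfov"]/2)); return np.array([[f,0,c["cx"]],[0,f,c["cy"]],[0,0,1.]]), np.array([c["k1"],0,0,0,0.])
def ray(c,u,v):
    K,D=cm(c); p=cv2.undistortPoints(np.array([[[u,v]]],float),K,D)[0,0]
    return Rq(c["orientation"]).apply([p[0],p[1],1.])
def at(c,u,v,z):
    d=ray(c,u,v); e=c["eye"]; return e+d*(z-e[2])/d[2]
def proj(c,P):
    K,D=cm(c); p=Rq(c["orientation"]).inv().apply(np.atleast_2d(P)-c["eye"])
    return cv2.projectPoints(p,np.zeros(3),np.zeros(3),K,D)[0][:,0]
def crop(c,x0,y0,w,h,s,name):
    im=cv2.resize(c["color"][y0:y0+h,x0:x0+w],None,fx=s,fy=s,interpolation=cv2.INTER_CUBIC)
    cv2.imwrite("pics/"+name,im[:,:,::-1])
def save(n,f):
    c=camera(n); np.save(f,c,allow_pickle=True); return c
def load(f): return np.load(f,allow_pickle=True).item()
E
python3 - <<'E'
from h import *
c=save("top","t0.npy"); s=save("side","s0.npy")
crop(c,0,130,190,140,4,"t_pr.png"); crop(c,235,175,95,60,8,"t_pal.png"); crop(s,150,80,120,100,6,"s_pr.png")
crop(s,240,195,60,60,10,"s_pal.png")
E
```

```text
(no output)
```

View pics/t_pr.png

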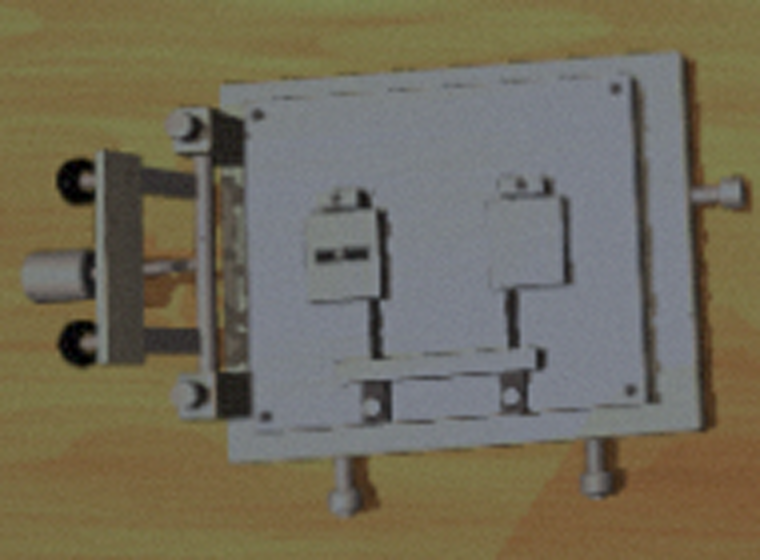

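View pics/t_pal.png

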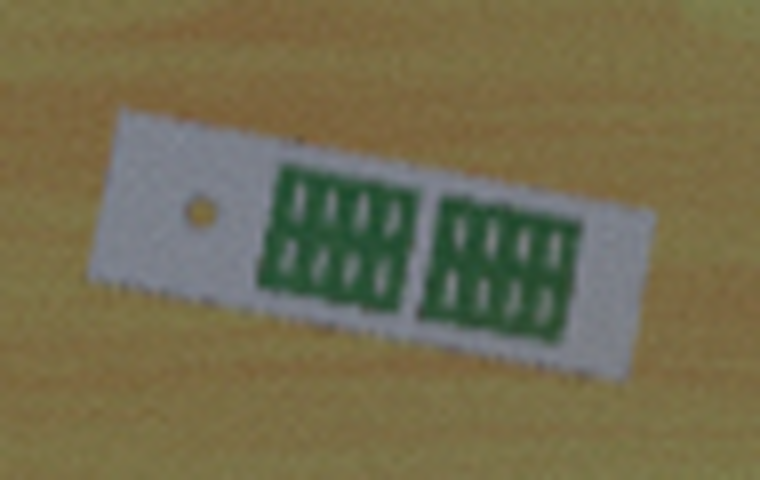

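View pics/s_pr.png

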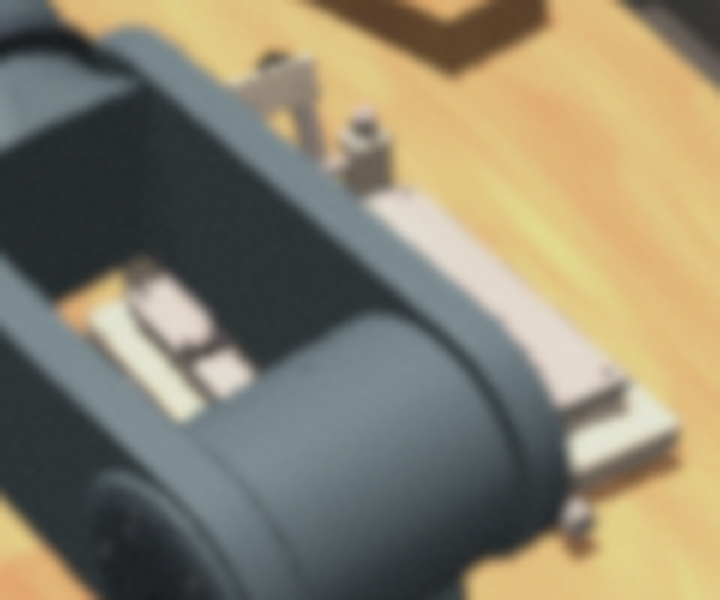

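View pics/s_pal.png

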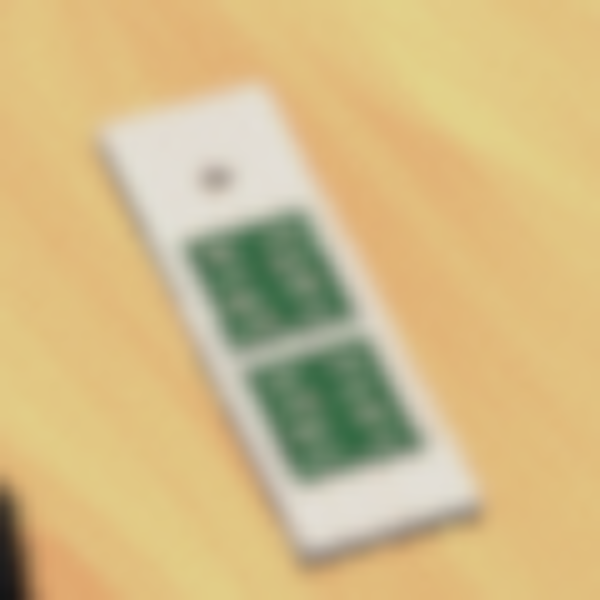

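Run:
```python
from h import *
c=load("t0.npy")
crop(c,70,170,75,60,10,"t_nest.png")
```

```text
(no output)
```

View pics/t_nest.png

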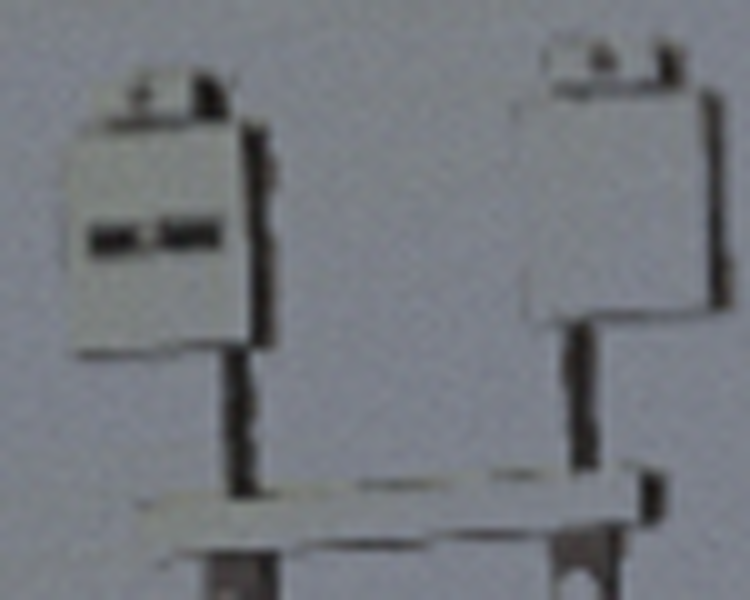

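```bash
cat > fit.py <<'E'
from h import *
from scipy.optimize import least_squares
c=load("t0.npy")
def px(x,y,x0,y0,s): return [x0+(x+.5)/s-.5, y0+(y+.5)/s-.5]
n=lambda x,y: px(x,y,70,170,10)
p=lambda x,y: px(x,y,0,130,4)
obj=[];img=[]
def a(o,i): obj.append(o);img.append(i)
for yc,cs in((60,[(70,133),(242,122),(248,345),(76,355)]),(-60,[(523,98),(700,90),(708,308),(530,320)])):
    for (dx,dy),q in zip([(29,24),(29,-24),(-29,-24),(-29,24)],cs): a([dx,yc+dy,74],n(*q))
a([110,-130,60],p(632,76)); a([-110,-130,60],p(649,403)); 
a([130,-160,34],p(684,53)); a([-130,-160,34],p(703,429)); 
obj=np.array(obj)/1e3; img=np.array(img)
def pose(t,o): 
    r=R.from_euler('z',t[2]); return r.apply(o)+[t[0],t[1],0]
f=lambda t:(proj(c,pose(t,obj))-img).ravel()
s=least_squares(f,[0.45,0.2,0],loss='soft_l1'); print(s.x); print(f(s.x).reshape(-1,2).round(2))
np.save("printer.npy",s.x)
# slot/pin in printer frame
for q,z in(((88,240),.074),((221,233),.074),((150,237),.0765)):
    w=at(c,*n(*q),z); print(q,R.from_euler('z',-s.x[2]).apply(w-[s.x[0],s.x[1],0])*1e3)
# jaw face edge (front face = far), top z=80
for q in((400,483),(500,476),(350,548),(450,541)):
    w=at(c,*n(*q),.08); print("jaw",q,R.from_euler('z',-s.x[2]).apply(w-[s.x[0],s.x[1],0])*1e3)
# pallet
d=lambda x,y: px(x,y,235,175,8)
o=np.array([[30,95,8],[30,-95,8],[-30,-95,8],[-30,95,8],[0,60,8]])/1e3
im=np.array([d(122,108),d(655,208),d(627,380),d(88,278),d(201,212)])
g=lambda t:(proj(c,pose(t,o))-im).ravel()
s2=least_squares(g,[0.45,-0.2,0]); print("pallet",s2.x); print(g(s2.x).reshape(-1,2).round(2))
np.save("pallet.npy",s2.x)
# check with side
sd=load("s0.npy"); print(proj(sd,pose(s2.x,o)))
print(proj(sd,pose(s.x,np.array([[130,-160,34],[110,-130,60]])/1e3)))
E
python3 fit.py
```

```text
[0.55656176 0.14460238 0.08379743]
[[-0.67  0.03]
 [ 0.38 -0.17]
 [ 0.46 -0.22]
 [-0.7   0.07]
 [-0.18  0.27]
 [ 0.56 -0.23]
 [ 0.71  0.24]
 [-0.04  0.34]
 [-0.02 -0.98]
 [-0.27  0.49]
 [-0.23 -1.12]
 [-0.02  0.77]]
(88, 240) [ 0.68137209 78.21668752 74.        ]
(221, 233) [5.29106559e-02 4.33566078e+01 7.40000000e+01]
(150, 237) [-3.98030469e-03  6.09354979e+01  7.65000000e+01]
jaw (400, 483) [-68.09893961  -2.98416964  80.        ]
jaw (500, 476) [-68.09038422 -28.69311068  80.        ]
jaw (350, 548) [-83.76038672  10.47555297  80.        ]
jaw (450, 541) [-83.74391645 -15.22488703  80.        ]
pallet [ 0.53264438 -0.30936103 -0.17389371]
[[-0.42 -0.06]
 [ 0.29  0.15]
 [ 0.17 -0.04]
 [-0.21  0.02]
 [ 0.17 -0.08]]
[[265.71084932 203.12641807]
 [287.77356233 244.94113953]
 [269.77917765 250.29141199]
 [249.0039353  207.57241871]
 [261.07333141 212.58659114]]
[[263.55970486 150.28113445]
 [254.64334972 142.62793727]]
```

```bash
cat > go.py <<'E'
# usage: go.py x y z yaw_of_tool_y  -> deltas in tool frame (cm) and rot about tool z
from h import *
import sys
def show(x=None,y=None,z=None,yaw=None):
    o=get_obs(); T=Rq(o["eef_rot"]); M=T.as_matrix()
    print("t",round(o["time_s"],2),"tcp",o["eef_pos"].round(4),"F",o["wrist_force"].round(1),"T",o["torque"].round(2),"open",round(o["opening"]*85.4,1))
    yw=np.arctan2(M[1,1],M[0,1]); print("tool x",M[:,0].round(3),"tool y",M[:,1].round(3),"yaw_y",yw.round(4),"q6",o["q"][5].round(3))
    if x is not None:
        d=T.inv().apply(np.array([x,y,z])-o["eef_pos"])*100
        dy=(yaw-yw+np.pi/2)%np.pi-np.pi/2
        # full rotation to pointing-down with that yaw
        yy=yw+dy; ty=np.array([np.cos(yy),np.sin(yy),0]); tz=np.array([0,0,-1.]); tx=np.cross(ty,tz)
        rv=(T.inv()*R.from_matrix(np.c_[tx,ty,tz])).as_rotvec()
        print("delta tool cm",d.round(2),"rotvec",rv.round(3))
if __name__=="__main__": show(*map(float,sys.argv[1:]))
E
python3 go.py 0.5326 -0.3094 0.12 -0.174
```

```text
t 0.2 tcp [ 0.2597 -0.5126  0.2307] F [-0.   0.6 -0.1] T [-0.04 -0.02 -0.03] open 85.6
tool x [0.892 0.452 0.   ] tool y [ 0.452 -0.892 -0.001] yaw_y -1.102 q6 -0.206
delta tool cm [33.52 -5.79 11.08] rotvec [-0.001 -0.001 -0.928]
```

```bash
python3 -m inch '[{"delta_pos":[4,-0.7,0.5],"rotation":[0,0,0]},{"delta_pos":[4,-0.7,0.5],"rotation":[0,0,0]},{"delta_pos":[4,-0.7,0.5],"rotation":[0,0,0]},{"delta_pos":[4,-0.7,0.5],"rotation":[0,0,0]},{"delta_pos":[4,-0.7,0.5],"rotation":[0,0,0]},{"delta_pos":[4,-0.7,0.5],"rotation":[0,0,0]},{"delta_pos":[4,-0.7,0.5],"rotation":[0,0,0]},{"delta_pos":[3,-0.5,0.5],"rotation":[0,0,0]},{"delta_pos":[2.5,-0.4,0.5],"rotation":[0,0,0]},{"delta_pos":[0,0,0],"rotation":[0,0,0]}]'
python3 -m inch '[{"delta_pos":[0,0,0],"rotation":[0,0,-0.116]},{"delta_pos":[0,0,0],"rotation":[0,0,-0.116]},{"delta_pos":[0,0,0],"rotation":[0,0,-0.116]},{"delta_pos":[0,0,0],"rotation":[0,0,-0.116]},{"delta_pos":[0,0,0],"rotation":[0,0,-0.116]},{"delta_pos":[0,0,0],"rotation":[0,0,-0.116]},{"delta_pos":[0,0,0],"rotation":[0,0,-0.116]},{"delta_pos":[0,0,0],"rotation":[0,0,-0.116]},{"delta_pos":[0,0,0],"rotation":[0,0,0]},{"delta_pos":[0,0,0],"rotation":[0,0,0]}]' 7.4
python3 go.py 0.5326 -0.3094 0.03 -0.174
python3 - <<'E'
from h import *
c=save("side","s1.npy"); crop(c,0,0,512,384,1.5,"s1.png")
crop(c,180,80,120,100,6,"s1p.png")
E
```

```text
time_s: 1.2
eef_pos: [0.5341, -0.3072, 0.1851]
eef_rot: [-0.001, 0.972, 0.234, -0.0]
wrist_force: [-0.9, -0.8, -1.0]
opening: 1.004
time_s: 2.2
eef_pos: [0.532, -0.3104, 0.1863]
eef_rot: [-0.0, 0.767, 0.642, -0.0]
wrist_force: [-0.3, -0.3, 0.7]
opening: 0.861
t 2.2 tcp [ 0.532  -0.3104  0.1863] F [-0.3 -0.3  0.7] T [-0.01 -0.02 -0.04] open 73.5
tool x [ 0.177  0.984 -0.   ] tool y [ 0.984 -0.177 -0.   ] yaw_y -0.1777 q6 -0.543
delta tool cm [ 0.11  0.05 15.63] rotvec [-0.     0.    -0.004]
```

View pics/s1.png

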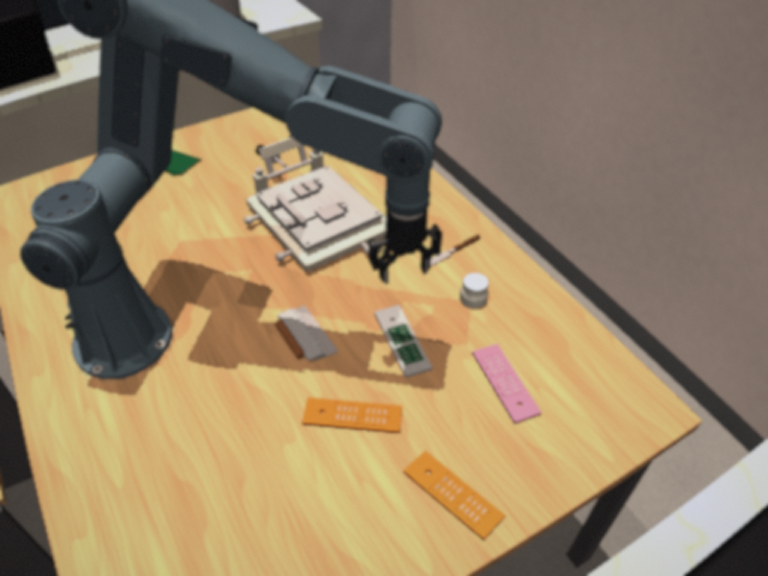

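Run:
```python
from h import *
c=load("s1.npy"); crop(c,175,105,70,55,11,"s1p.png")
s=np.load("printer.npy")
for y in (48,54,60,66,72):
    w=R.from_euler('z',s[2]).apply(np.array([0,y,79])/1e3)+[s[0],s[1],0]
    p=proj(c,w)[0]; print(y,p,(p-[175,105])*11)
for q in [[29,84,74],[29,36,74],[-29,36,74],[-29,84,74],[29,-36,74],[29,-84,74],[-29,-84,74],[-29,-36,74]]:
    w=R.from_euler('z',s[2]).apply(np.array(q)/1e3)+[s[0],s[1],0]
    p=proj(c,w)[0]; print(q,(p-[175,105]+.5)*11-.5)
```

```text
48 [204.82924793 125.25052742] [328.12172721 222.75580166]
54 [204.0537448  124.49541933] [319.59119275 214.44961265]
60 [203.28183375 123.74383853] [311.10017129 206.18222388]
66 [202.51349483 122.99576522] [302.64844308 197.95341747]
72 [201.74870814 122.2511797 ] [294.23578953 189.76297672]
[29, 84, 74] [354.21667196 162.58089361]
[29, 36, 74] [422.69950448 227.73301086]
[-29, 36, 74] [279.03241524 284.82780469]
[-29, 84, 74] [212.22332397 217.81819318]
[29, -36, 74] [530.25220624 330.1217671 ]
[29, -84, 74] [605.34059341 401.65272313]
[-29, -84, 74] [457.5296311  463.87955812]
[-29, -36, 74] [384.08895384 390.20744915]
```

View pics/s1p.png

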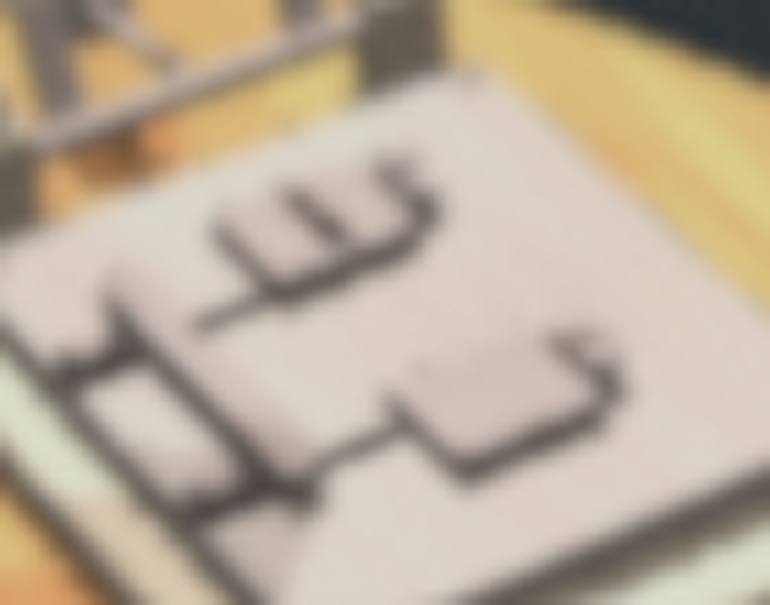

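```bash
python3 -m inch '[{"delta_pos":[0.1,0.05,3],"rotation":[0,0,0]},{"delta_pos":[0,0,3],"rotation":[0,0,0]},{"delta_pos":[0,0,3],"rotation":[0,0,0]},{"delta_pos":[0,0,3],"rotation":[0,0,0]},{"delta_pos":[0,0,2],"rotation":[0,0,0]},{"delta_pos":[0,0,1.5],"rotation":[0,0,0]},{"delta_pos":[0,0,1],"rotation":[0,0,0]},{"delta_pos":[0,0,0.5],"rotation":[0,0,0]},{"delta_pos":[0,0,0],"rotation":[0,0,0]}]'
python3 go.py 0.5326 -0.3094 0.00 -0.174
python3 - <<'E'
from h import *
c=save("side","s2.npy"); crop(c,215,150,110,110,6,"s2.png")
E
```

```text
time_s: 3.15
eef_pos: [0.5332, -0.3091, 0.0163]
eef_rot: [-0.0, 0.766, 0.643, -0.0]
wrist_force: [0.4, 0.2, 0.1]
opening: 0.866
t 3.15 tcp [ 0.5332 -0.3091  0.0163] F [0.4 0.2 0.1] T [ 0.02 -0.04  0.01] open 74.0
tool x [0.173 0.985 0.   ] tool y [ 0.985 -0.173 -0.   ] yaw_y -0.1744 q6 -0.543
delta tool cm [-0.04 -0.05  1.63] rotvec [-0. -0. -0.]
```

View pics/s2.png

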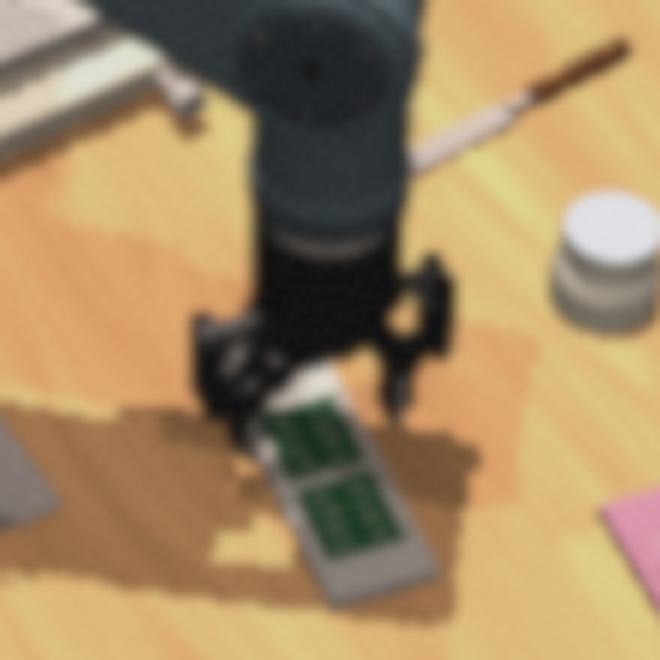

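```bash
python3 -m inch '[{"delta_pos":[0,-0.05,0.5],"rotation":[0,0,0]},{"delta_pos":[0,0,0.4],"rotation":[0,0,0]},{"delta_pos":[0,0,0.3],"rotation":[0,0,0]},{"delta_pos":[0,0,0.2],"rotation":[0,0,0]},{"delta_pos":[0,0,0],"rotation":[0,0,0]}]'
python3 -m inch '[{"delta_pos":[0,0,0.1],"rotation":[0,0,0]},{"delta_pos":[0,0,0.1],"rotation":[0,0,0]},{"delta_pos":[0,0,0],"rotation":[0,0,0]}]'
python3 -m inch '[{"delta_pos":[0,0,0.1],"rotation":[0,0,0]},{"delta_pos":[0,0,0.1],"rotation":[0,0,0]},{"delta_pos":[0,0,0],"rotation":[0,0,0]}]'
```

```text
time_s: 3.7
eef_pos: [0.5324, -0.3087, 0.0019]
eef_rot: [-0.0, 0.766, 0.643, -0.0]
wrist_force: [0.2, 0.1, -0.0]
opening: 0.862
time_s: 4.0
eef_pos: [0.5326, -0.3088, 0.0002]
eef_rot: [-0.0, 0.766, 0.643, -0.0]
wrist_force: [-0.3, 0.2, -0.2]
opening: 0.864
time_s: 4.3
eef_pos: [0.5325, -0.3088, -0.0019]
eef_rot: [-0.0, 0.766, 0.643, -0.0]
wrist_force: [0.2, -0.1, -0.4]
opening: 0.865
```

```bash
python3 -m inch '[{"delta_pos":[0,0,0],"rotation":[0,0,0]},{"delta_pos":[0,0,0],"rotation":[0,0,0]},{"delta_pos":[0,0,0],"rotation":[0,0,0]}]' 6.5
for i in 1 2 3 ; do python3 -m inch '[{"delta_pos":[0,0,0.1],"rotation":[0,0,0]},{"delta_pos":[0,0,0],"rotation":[0,0,0]}]'; done
```

```text
time_s: 4.6
eef_pos: [0.5327, -0.3089, -0.0017]
eef_rot: [0.0, 0.766, 0.643, 0.0]
wrist_force: [0.1, -0.0, 1.0]
opening: 0.757
time_s: 4.8
eef_pos: [0.5325, -0.3088, -0.0029]
eef_rot: [-0.0, 0.766, 0.643, -0.0]
wrist_force: [0.2, 0.0, 0.4]
opening: 0.761
time_s: 5.0
eef_pos: [0.5326, -0.3088, -0.0039]
eef_rot: [-0.0, 0.766, 0.643, -0.0]
wrist_force: [0.2, 0.1, -0.6]
opening: 0.759
time_s: 5.2
eef_pos: [0.5325, -0.3088, -0.0049]
eef_rot: [-0.0, 0.766, 0.643, -0.0]
wrist_force: [-0.1, 0.2, 0.3]
opening: 0.757
```

```bash
python3 -m inch '[{"delta_pos":[0,0,0],"rotation":[0,0,0]},{"delta_pos":[0,0,0],"rotation":[0,0,0]},{"delta_pos":[0,0,0],"rotation":[0,0,0]},{"delta_pos":[0,0,0],"rotation":[0,0,0]},{"delta_pos":[0,0,0],"rotation":[0,0,0]}]' 5.5
python3 go.py
python3 -m inch '[{"delta_pos":[0,0,-0.5],"rotation":[0,0,0]},{"delta_pos":[0,0,-1],"rotation":[0,0,0]},{"delta_pos":[0,0,-2],"rotation":[0,0,0]},{"delta_pos":[0,0,-2],"rotation":[0,0,0]},{"delta_pos":[0,0,-2],"rotation":[0,0,0]},{"delta_pos":[0,0,-1],"rotation":[0,0,0]},{"delta_pos":[0,0,0],"rotation":[0,0,0]}]'
python3 go.py
python3 - <<'E'
from h import *
c=save("side","s3.npy"); crop(c,205,130,110,110,6,"s3.png")
c=save("top","t3.npy"); crop(c,235,130,110,110,6,"t3.png")
E
```

```text
time_s: 5.7
eef_pos: [0.533, -0.3091, -0.0042]
eef_rot: [0.0, 0.766, 0.643, 0.0]
wrist_force: [-0.8, 0.1, 5.7]
opening: 0.674
t 5.7 tcp [ 0.533  -0.3091 -0.0042] F [-0.8  0.1  5.7] T [0.09 0.18 0.01] open 57.6
tool x [ 0.173  0.985 -0.   ] tool y [ 0.985 -0.173  0.001] yaw_y -0.1739 q6 -0.544
time_s: 6.4
eef_pos: [0.5335, -0.3096, 0.0822]
eef_rot: [0.002, 0.766, 0.643, 0.0]
wrist_force: [-0.1, 0.1, -2.2]
opening: 0.678
t 6.4 tcp [ 0.5335 -0.3096  0.0822] F [-0.1  0.1 -2.2] T [-0.03 -0.01 -0.03] open 57.9
tool x [ 0.173  0.985 -0.002] tool y [ 0.985 -0.173  0.003] yaw_y -0.174 q6 -0.544
```

View pics/s3.png

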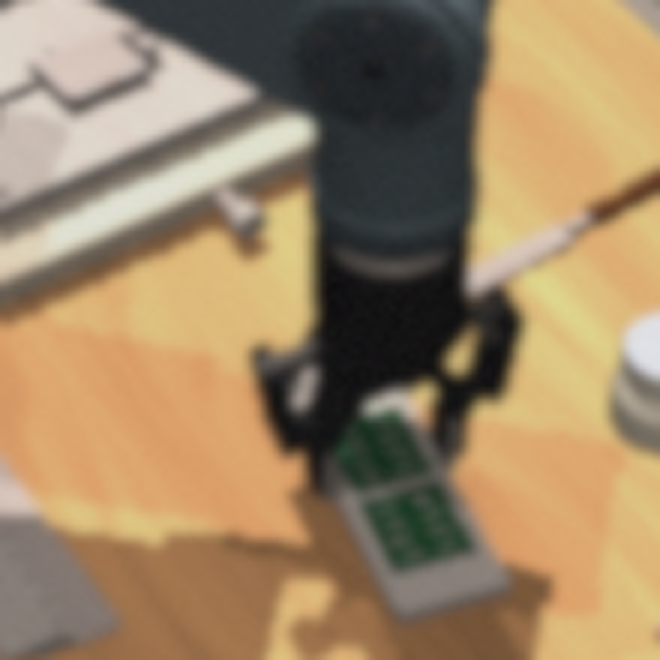

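View pics/t3.png

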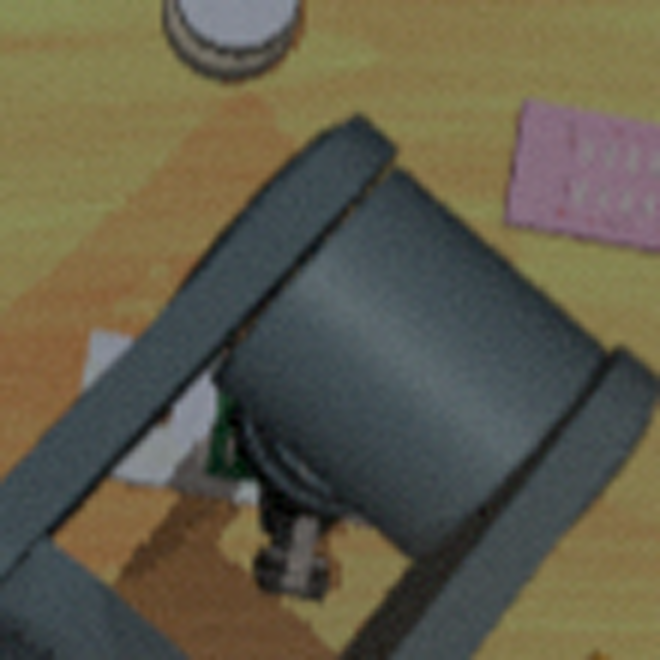

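```bash
python3 -m inch '[{"delta_pos":[0,0,-2],"rotation":[0,0,0]},{"delta_pos":[0,0,-3],"rotation":[0,0,0]},{"delta_pos":[0,0,-2],"rotation":[0,0,0]},{"delta_pos":[0,0,0],"rotation":[0,0,-0.06]},{"delta_pos":[0,0,0],"rotation":[0,0,-0.06]},{"delta_pos":[0,0,0],"rotation":[0,0,-0.06]},{"delta_pos":[0,0,0],"rotation":[0,0,-0.06]},{"delta_pos":[0,0,0],"rotation":[0,0,-0.018]},{"delta_pos":[0,0,0],"rotation":[0,0,0]}]'
python3 go.py 0.5536 0.1444 0.14 0.0838
```

```text
time_s: 7.4
eef_pos: [0.5321, -0.3085, 0.149]
eef_rot: [-0.001, 0.677, 0.736, -0.0]
wrist_force: [0.7, -0.6, -2.1]
opening: 0.677
t 7.4 tcp [ 0.5321 -0.3085  0.149 ] F [ 0.7 -0.6 -2.1] T [0.04 0.04 0.01] open 57.8
tool x [-0.083  0.997  0.001] tool y [ 0.997  0.083 -0.001] yaw_y 0.0832 q6 -0.801
delta tool cm [44.95  5.91  0.96] rotvec [-0.001 -0.001 -0.001]
```

```bash
python3 -m inch '[{"delta_pos":[2,0.3,0],"rotation":[0,0,0]},{"delta_pos":[4,0.5,0],"rotation":[0,0,0]},{"delta_pos":[4,0.5,0],"rotation":[0,0,0]},{"delta_pos":[4,0.5,0],"rotation":[0,0,0]},{"delta_pos":[4,0.5,0],"rotation":[0,0,0]},{"delta_pos":[4,0.5,0],"rotation":[0,0,0]},{"delta_pos":[4,0.5,0],"rotation":[0,0,0]},{"delta_pos":[4,0.5,0],"rotation":[0,0,0]},{"delta_pos":[4,0.5,0],"rotation":[0,0,0]}]'
python3 -m inch '[{"delta_pos":[4,0.5,0],"rotation":[0,0,0]},{"delta_pos":[3,0.5,0],"rotation":[0,0,0]},{"delta_pos":[2,0.5,0],"rotation":[0,0,0]},{"delta_pos":[1,0.3,0],"rotation":[0,0,0]},{"delta_pos":[0.5,0.2,0],"rotation":[0,0,0]},{"delta_pos":[0,0,0],"rotation":[0,0,0]},{"delta_pos":[0,0,0],"rotation":[0,0,0]}]'
python3 go.py 0.5536 0.1444 0.0995 0.0838
```

```text
time_s: 8.3
eef_pos: [0.5462, 0.036, 0.1502]
eef_rot: [-0.0, 0.677, 0.736, 0.0]
wrist_force: [0.1, 0.3, -2.5]
opening: 0.681
time_s: 9.0
eef_pos: [0.558, 0.139, 0.1502]
eef_rot: [-0.0, 0.677, 0.736, -0.0]
wrist_force: [0.6, 0.6, -2.8]
opening: 0.677
t 9.0 tcp [0.558  0.139  0.1502] F [ 0.6  0.6 -2.8] T [-0.01  0.03  0.03] open 57.8
tool x [-0.083  0.997 -0.   ] tool y [ 0.997  0.083 -0.   ] yaw_y 0.083 q6 -0.045
delta tool cm [ 0.58 -0.39  5.07] rotvec [-0.     0.    -0.001]
```

```bash
python3 -m inch '[{"delta_pos":[0.3,-0.2,1],"rotation":[0,0,0]},{"delta_pos":[0.3,-0.2,1],"rotation":[0,0,0]},{"delta_pos":[0,0,1],"rotation":[0,0,0]},{"delta_pos":[0,0,1],"rotation":[0,0,0]},{"delta_pos":[0,0,1],"rotation":[0,0,0]},{"delta_pos":[0,0,0],"rotation":[0,0,0]},{"delta_pos":[0,0,0],"rotation":[0,0,0]}]'
python3 go.py 0.5536 0.1444 0.0995 0.0838
python3 - <<'E'
from h import *
c=save("side","s4.npy"); crop(c,165,80,100,90,7,"s4.png")
c=save("top","t4.npy"); crop(c,50,140,120,100,6,"t4.png")
E
```

```text
time_s: 9.7
eef_pos: [0.5535, 0.1454, 0.0999]
eef_rot: [-0.0, 0.677, 0.736, -0.0]
wrist_force: [0.6, 0.3, -2.3]
opening: 0.682
t 9.7 tcp [0.5535 0.1454 0.0999] F [ 0.6  0.3 -2.3] T [0.01 0.05 0.02] open 58.2
tool x [-0.084  0.996  0.   ] tool y [ 0.996  0.084 -0.001] yaw_y 0.0839 q6 -0.034
delta tool cm [-0.1   0.    0.04] rotvec [-0.001 -0.     0.   ]
```

View pics/s4.png

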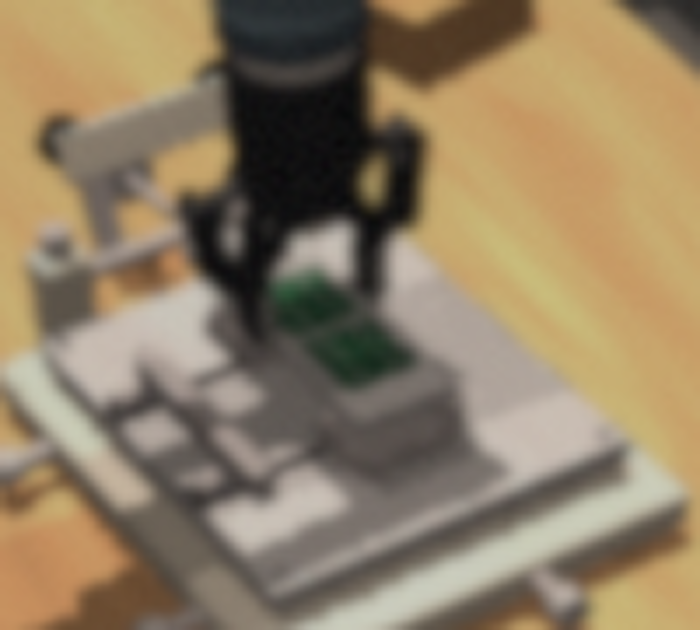

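View pics/t4.png

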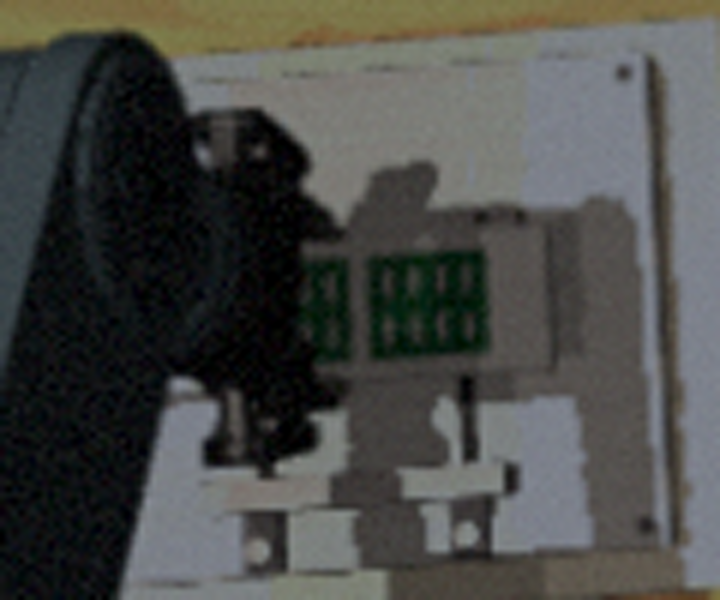

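Run:
```python
from h import *
c=load("t4.npy"); crop(c,95,165,55,45,14,"t4b.png")
s=np.load("printer.npy")
def pr(u,v,z):
    return R.from_euler('z',-s[2]).apply(at(c,u,v,z)-[s[0],s[1],0])*1e3
P=lambda q:R.from_euler('z',s[2]).apply(np.array(q)/1e3)+[s[0],s[1],0]
for q in [[27,-94,112],[-33,-94,112],[-33,-36,112]]:
    print(q,(proj(c,P(q))[0]-[95,165]+.5)*14-.5)
```

```text
[27, -94, 112] [637.82142246 170.7717148 ]
[-33, -94, 112] [652.14129927 505.85424226]
[-33, -36, 112] [326.08358963 528.72501049]
```

View pics/t4b.png

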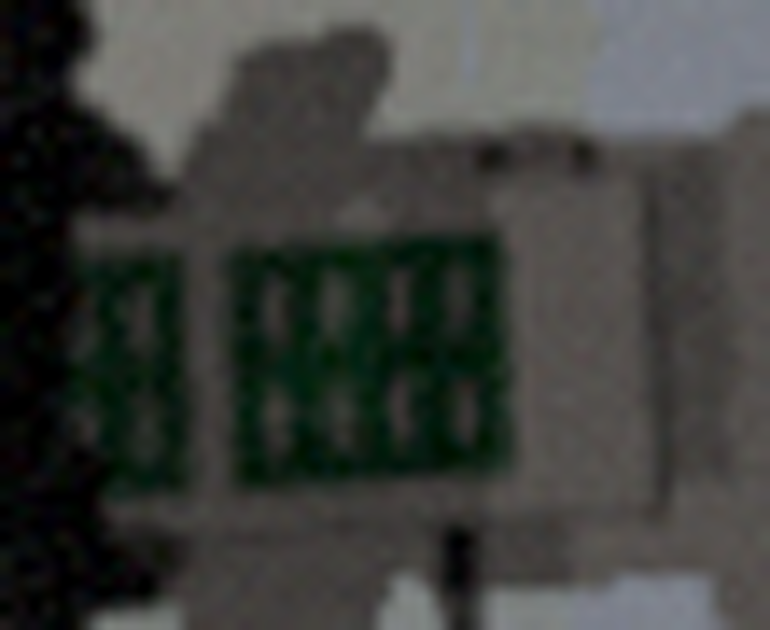

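```bash
python3 -m inch '[{"delta_pos":[0,0,0.8],"rotation":[0,0,0]},{"delta_pos":[0,0,0.7],"rotation":[0,0,0]},{"delta_pos":[0,0,0.3],"rotation":[0,0,0]},{"delta_pos":[0,0,0.2],"rotation":[0,0,0]},{"delta_pos":[0,0,0],"rotation":[0,0,0]}]'
python3 -m inch '[{"delta_pos":[0,0,0.1],"rotation":[0,0,0]},{"delta_pos":[0,0,0],"rotation":[0,0,0]}]'
for i in 1 2 3 ; do python3 -m inch '[{"delta_pos":[0,0,0.05],"rotation":[0,0,0]},{"delta_pos":[0,0,0],"rotation":[0,0,0]}]';done; python3 go.py
```

```text
time_s: 10.3
eef_pos: [0.5533, 0.1454, 0.0798]
eef_rot: [-0.0, 0.677, 0.736, -0.0]
wrist_force: [0.7, 0.7, -1.9]
opening: 0.677
time_s: 10.5
eef_pos: [0.5537, 0.1455, 0.0794]
eef_rot: [0.0, 0.677, 0.736, 0.0]
wrist_force: [0.3, -0.1, -3.0]
opening: 0.681
time_s: 10.7
eef_pos: [0.5537, 0.1455, 0.0789]
eef_rot: [0.0, 0.677, 0.736, 0.0]
wrist_force: [-0.2, 0.3, -2.2]
opening: 0.681
time_s: 10.9
eef_pos: [0.5535, 0.1455, 0.0783]
eef_rot: [-0.0, 0.677, 0.736, -0.0]
wrist_force: [0.9, -0.5, -2.7]
opening: 0.681
time_s: 11.1
eef_pos: [0.5535, 0.1455, 0.0777]
eef_rot: [-0.0, 0.677, 0.736, -0.0]
wrist_force: [-1.2, 0.4, -2.8]
opening: 0.678
t 11.1 tcp [0.5535 0.1455 0.0777] F [-1.2  0.4 -2.8] T [ 0.02 -0.02 -0.02] open 57.9
tool x [-0.084  0.996  0.   ] tool y [ 0.996  0.084 -0.   ] yaw_y 0.084 q6 -0.034
```

```bash
for i in 1 2 3 4 5; do python3 -m inch '[{"delta_pos":[0,0,0.05],"rotation":[0,0,0]},{"delta_pos":[0,0,0],"rotation":[0,0,0]}]' | grep -E "pos|force"; python3 go.py | grep -o "F .*open"; done
```

```text
eef_pos: [0.5535, 0.1454, 0.0772]
wrist_force: [0.6, 0.1, -3.2]
F [ 0.6  0.1 -3.2] T [-0.01  0.02 -0.01] open
eef_pos: [0.5536, 0.1455, 0.0767]
wrist_force: [-0.3, -1.2, -2.4]
F [-0.3 -1.2 -2.4] T [0.02 0.04 0.02] open
eef_pos: [0.5535, 0.1455, 0.0762]
wrist_force: [-0.5, -0.1, -2.2]
F [-0.5 -0.1 -2.2] T [ 0.02 -0.01  0.  ] open
eef_pos: [0.5535, 0.1455, 0.0757]
wrist_force: [-0.3, 0.6, -2.3]
F [-0.3  0.6 -2.3] T [ 0.01  0.02 -0.04] open
eef_pos: [0.5535, 0.1455, 0.0752]
wrist_force: [0.3, 0.2, -1.5]
F [ 0.3  0.2 -1.5] T [ 0.07 -0.05 -0.  ] open
```

```bash
for i in 1 2; do python3 -m inch '[{"delta_pos":[0,0,0.03],"rotation":[0,0,0]},{"delta_pos":[0,0,0],"rotation":[0,0,0]}]' | grep -E "pos"; python3 go.py | grep -o "F .*open"; done
```

```text
eef_pos: [0.5536, 0.1455, 0.075]
F [-0.1 -0.5 -2.2] T [0.   0.04 0.02] open
eef_pos: [0.5536, 0.1455, 0.0747]
F [-0.7 -0.5 -2.4] T [-0.02 -0.02 -0.01] open
```

```bash
for i in 1 2 3 4; do python3 -m inch '[{"delta_pos":[0,0,0.03],"rotation":[0,0,0]},{"delta_pos":[0,0,0],"rotation":[0,0,0]}]' | grep -E "pos"; python3 go.py | grep -o "F .*open"; done
```

```text
eef_pos: [0.5536, 0.1455, 0.0744]
F [ 0.3  1.  -1.8] T [0.02 0.   0.02] open
eef_pos: [0.5536, 0.1455, 0.0742]
F [-0.6  0.1 -0.8] T [ 0.06  0.07 -0.05] open
eef_pos: [0.5537, 0.1455, 0.0739]
F [-0.9 -1.1 -1.2] T [ 0.04 -0.02  0.02] open
eef_pos: [0.5537, 0.1455, 0.0736]
F [-0.6 -0.6 -0.1] T [0.1  0.07 0.02] open
```

```bash
for i in 1 2 3 4 5 6; do python3 -m inch '[{"delta_pos":[0,0.05,0],"rotation":[0,0,0]},{"delta_pos":[0,0,0],"rotation":[0,0,0]}]' | grep -E "pos"; python3 go.py | grep -o "F .*open"; done
```

```text
eef_pos: [0.554, 0.1455, 0.0735]
F [-1.3  0.1  0.3] T [0.11 0.14 0.01] open
eef_pos: [0.5548, 0.1456, 0.0735]
F [ 1.1 -0.3 -2.2] T [ 0.1  -0.1  -0.01] open
eef_pos: [0.5551, 0.1456, 0.0734]
F [ 0.7 -0.  -2.6] T [ 0.02 -0.1  -0.05] open
eef_pos: [0.5555, 0.1456, 0.0733]
F [-0.2 -0.  -2.6] T [-0.   -0.01 -0.02] open
eef_pos: [0.556, 0.1457, 0.0734]
F [ 0.3 -0.8 -2.8] T [-0.   -0.01  0.  ] open
eef_pos: [0.5566, 0.1457, 0.0735]
F [ 0.5  1.1 -2.1] T [ 0.01 -0.02 -0.02] open
```

```bash
for i in 1 2 3 4 5; do python3 -m inch '[{"delta_pos":[0,0.03,0],"rotation":[0,0,0]},{"delta_pos":[0,0,0],"rotation":[0,0,0]}]' | grep -E "pos"; python3 go.py | grep -o "F .*open"; done
```

```text
eef_pos: [0.5569, 0.1457, 0.0735]
F [-0.1  0.1 -1.4] T [-0.01 -0.    0.03] open
eef_pos: [0.5572, 0.1458, 0.0735]
F [-0.2 -0.7 -3.3] T [-0.02  0.03  0.  ] open
eef_pos: [0.5575, 0.1458, 0.0735]
F [-0.5 -0.1 -2.6] T [ 0.03 -0.02  0.02] open
eef_pos: [0.5576, 0.1458, 0.0734]
F [-1.   0.8 -2.1] T [-0.08  0.08  0.07] open
eef_pos: [0.5577, 0.1458, 0.0733]
F [-1.2 -0.5 -1.2] T [0.01 0.31 0.13] open
```

```bash
python3 -m inch '[{"delta_pos":[0,-0.06,0],"rotation":[0,0,0]},{"delta_pos":[0,0,0],"rotation":[0,0,0]}]' | grep -E "pos"; python3 go.py | grep -o "F .*open"
for i in 1 2 3 4 5 6; do python3 -m inch '[{"delta_pos":[0,0,0.03],"rotation":[0,0,0]},{"delta_pos":[0,0,0],"rotation":[0,0,0]}]' | grep -E "pos"; python3 go.py | grep -o "F .*open"; done
```

```text
eef_pos: [0.5576, 0.1459, 0.0736]
F [-0.6  0.2 -2. ] T [0.01 0.13 0.08] open
eef_pos: [0.5576, 0.1458, 0.0732]
F [ 0.1  0.8 -2.1] T [-0.02  0.04  0.  ] open
eef_pos: [0.5576, 0.1458, 0.0729]
F [ 0.3 -0.5 -3.2] T [ 0.    0.04 -0.03] open
eef_pos: [0.5576, 0.1458, 0.0726]
F [-0.4 -0.4 -2.4] T [ 0.01 -0.01 -0.01] open
eef_pos: [0.5575, 0.1458, 0.0722]
F [ 1.5 -0.1 -2.8] T [ 0.02  0.02 -0.01] open
eef_pos: [0.5575, 0.1458, 0.0719]
F [-0.3 -0.  -3.2] T [-0.04 -0.04 -0.03] open
eef_pos: [0.5574, 0.1458, 0.0716]
F [-0.7  0.  -3.2] T [-0.01  0.02 -0.06] open
```

```bash
for i in 1 2 3 4 5 6; do python3 -m inch '[{"delta_pos":[0,0,0.03],"rotation":[0,0,0]},{"delta_pos":[0,0,0],"rotation":[0,0,0]}]' | grep -E "pos"; python3 go.py | grep -o "F .*open"; done
```

```text
eef_pos: [0.5574, 0.1458, 0.0713]
F [-0.9  0.1 -2.8] T [ 0.01 -0.    0.  ] open
eef_pos: [0.5575, 0.1458, 0.0711]
F [-0.1 -0.5 -2.3] T [0.01 0.06 0.03] open
eef_pos: [0.5574, 0.1458, 0.0708]
F [ 0.4  0.6 -2.1] T [ 0.02 -0.01 -0.03] open
eef_pos: [0.5574, 0.1458, 0.0704]
F [ 0.2 -0.5 -2.9] T [-0.02 -0.03  0.05] open
eef_pos: [0.5575, 0.1458, 0.0702]
F [-0.5  0.6 -2.3] T [ 0.    0.03 -0.  ] open
eef_pos: [0.5575, 0.1458, 0.0699]
F [ 0.3  0.  -2. ] T [-0.05 -0.02  0.02] open
```

```bash
for i in 1 2 3 4 ; do python3 -m inch '[{"delta_pos":[0,0,0.02],"rotation":[0,0,0]},{"delta_pos":[0,0,0],"rotation":[0,0,0]}]' | grep -E "pos"; python3 go.py | grep -o "F .*open"; done
```

```text
eef_pos: [0.5575, 0.1458, 0.0698]
F [-0.3  0.  -1.3] T [-0.06  0.15 -0.03] open
eef_pos: [0.5575, 0.1458, 0.0698]
F [-2.3  0.1  2.8] T [-0.04  0.48  0.  ] open
eef_pos: [0.5575, 0.1458, 0.0698]
F [-3.3 -1.4  5.3] T [-0.12  0.63  0.01] open
eef_pos: [0.5575, 0.1458, 0.0698]
F [-3.4 -0.7  6. ] T [-0.07  0.78  0.04] open
```

```bash
python3 -m inch '[{"delta_pos":[0,0,-0.05],"rotation":[0,0,0]},{"delta_pos":[0,0,0],"rotation":[0,0,0]}]' | grep -E "pos|force"
python3 -m inch '[{"delta_pos":[0,0,0],"rotation":[0,0,0]},{"delta_pos":[0,0,0],"rotation":[0,0,0]},{"delta_pos":[0,0,0],"rotation":[0,0,0]},{"delta_pos":[0,0,0],"rotation":[0,0,0]}]' 7.0; python3 go.py
python3 - <<'E'
from h import *
c=save("side","s5.npy"); crop(c,165,80,100,90,7,"s5.png")
c=save("top","t5.npy"); crop(c,50,140,120,100,6,"t5.png")
E
```

```text
eef_pos: [0.5576, 0.1458, 0.0698]
wrist_force: [-2.2, -0.3, 3.8]
time_s: 19.5
eef_pos: [0.5576, 0.1458, 0.0696]
eef_rot: [0.0, 0.677, 0.736, 0.0]
wrist_force: [0.3, 0.1, 0.6]
opening: 0.822
t 19.5 tcp [0.5576 0.1458 0.0696] F [0.3 0.1 0.6] T [0.03 0.05 0.01] open 70.2
tool x [-0.084  0.996  0.   ] tool y [0.996 0.084 0.   ] yaw_y 0.084 q6 -0.034
```

View pics/s5.png

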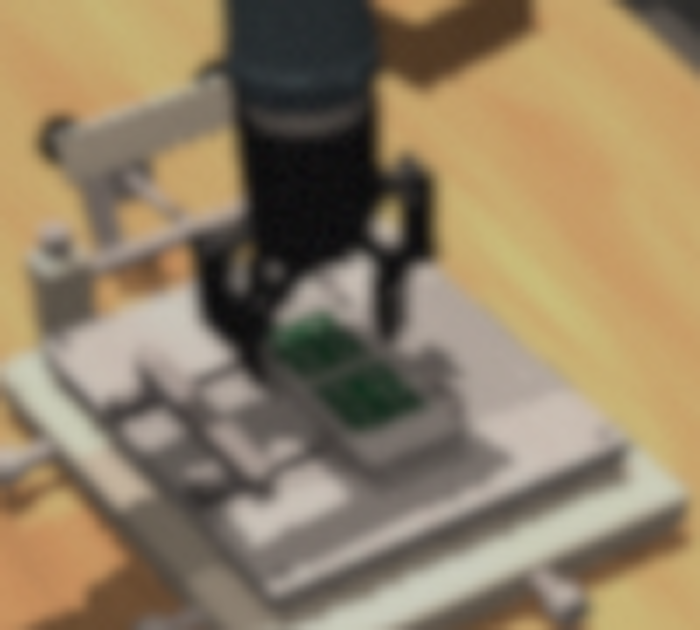

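View pics/t5.png

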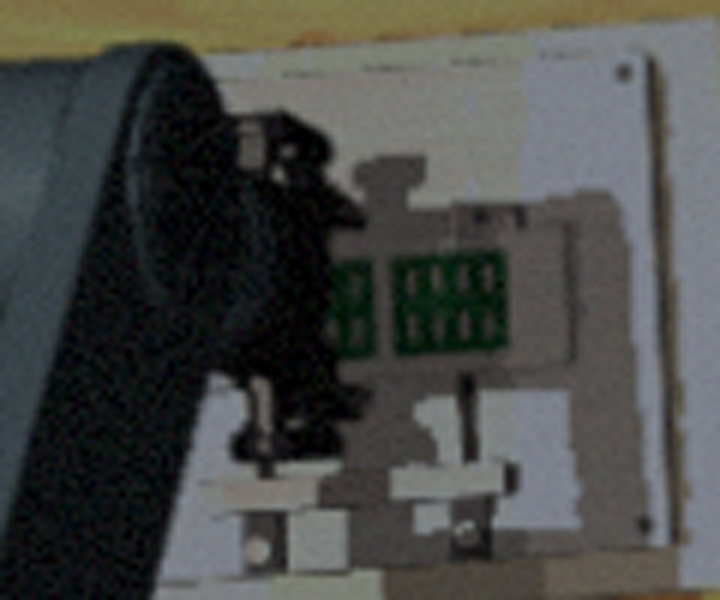

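```bash
python3 -m inch '[{"delta_pos":[0,0,-0.2],"rotation":[0,0,0]},{"delta_pos":[0,0,-0.5],"rotation":[0,0,0]},{"delta_pos":[0,0,-1],"rotation":[0,0,0]},{"delta_pos":[0,0,-2],"rotation":[0,0,0]},{"delta_pos":[0,0,-2],"rotation":[0,0,0]},{"delta_pos":[0,0,-2],"rotation":[0,0,0]},{"delta_pos":[0,0,-2],"rotation":[0,0,0]}]'
python3 -m inch '[{"delta_pos":[0,-2,0],"rotation":[0,0,0]},{"delta_pos":[0,-3,0],"rotation":[0,0,0]},{"delta_pos":[0,-3,0],"rotation":[0,0,0]},{"delta_pos":[0,-2,0],"rotation":[0,0,0]},{"delta_pos":[0,-1.5,0],"rotation":[0,0,0]},{"delta_pos":[0,-0.5,0],"rotation":[0,0,0]},{"delta_pos":[0,0,0],"rotation":[0,0,0]},{"delta_pos":[0,0,0],"rotation":[0,0,0]}]' 0
python3 - <<'E'
from h import *
c=save("side","s6.npy"); crop(c,165,80,100,90,7,"s6.png")
c=save("top","t6.npy"); crop(c,65,150,85,75,9,"t6.png")
E
python3 go.py
```

```text
time_s: 20.3
eef_pos: [0.5577, 0.1458, 0.1685]
eef_rot: [0.0, 0.677, 0.736, 0.0]
wrist_force: [0.6, -0.2, -0.3]
opening: 0.817
time_s: 21.1
eef_pos: [0.4389, 0.1357, 0.1673]
eef_rot: [0.001, 0.677, 0.736, 0.001]
wrist_force: [0.1, 0.1, 0.1]
opening: 0.002
t 21.2 tcp [0.4388 0.1357 0.1669] F [ 0.4 -0.   0.1] T [0.02 0.   0.01] open -0.1
tool x [-0.084  0.996 -0.   ] tool y [0.996 0.084 0.001] yaw_y 0.0838 q6 -0.043
```

View pics/s6.png

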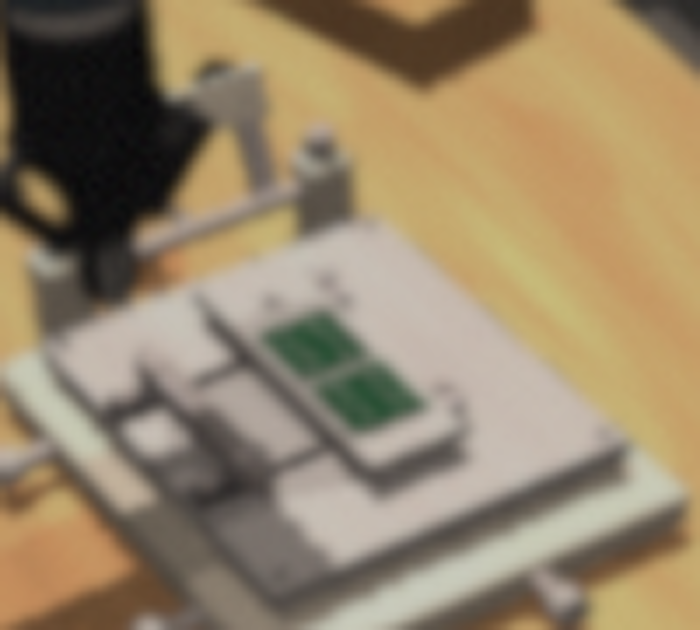

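View pics/t6.png

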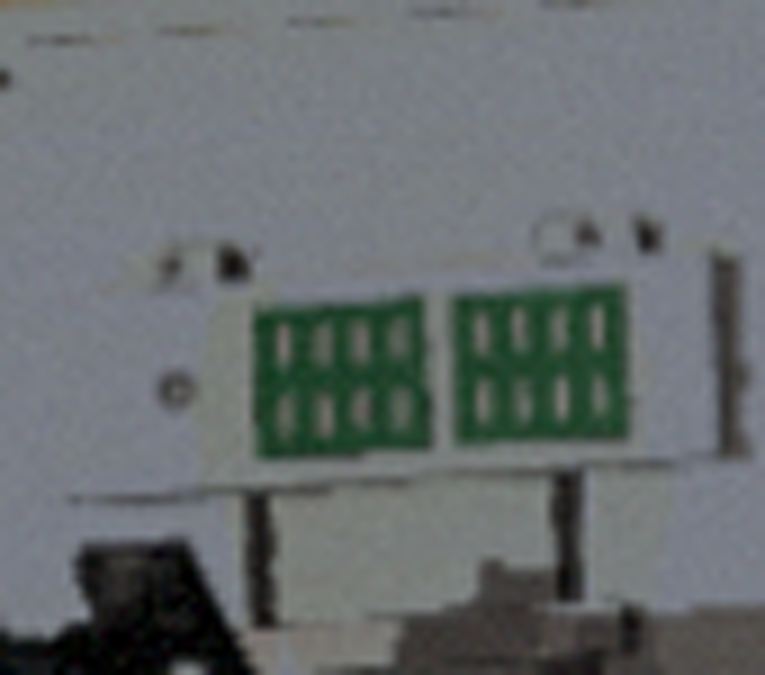

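```bash
python3 -m inch '[{"delta_pos":[0,0,2],"rotation":[0,0,0]},{"delta_pos":[0,0,2],"rotation":[0,0,0]},{"delta_pos":[0,0,2],"rotation":[0,0,0]},{"delta_pos":[0,0,2],"rotation":[0,0,0]},{"delta_pos":[0,0,1],"rotation":[0,0,0]},{"delta_pos":[0,0,0.6],"rotation":[0,0,0]},{"delta_pos":[0,0,0],"rotation":[0,0,0]}]'
python3 go.py
python3 -m inch '[{"delta_pos":[0,0.5,0],"rotation":[0,0,0]},{"delta_pos":[0,0.5,0],"rotation":[0,0,0]},{"delta_pos":[0,0,0],"rotation":[0,0,0]}]'
for i in 1 2 3 4 5; do python3 -m inch '[{"delta_pos":[0,0.1,0],"rotation":[0,0,0]},{"delta_pos":[0,0.1,0],"rotation":[0,0,0]}]'|grep -E "pos|force"; done
```

```text
time_s: 21.9
eef_pos: [0.4378, 0.1357, 0.0702]
eef_rot: [-0.0, 0.677, 0.736, -0.0]
wrist_force: [-0.2, 0.0, -0.2]
opening: -0.001
t 21.9 tcp [0.4378 0.1357 0.0702] F [-0.2  0.  -0.2] T [ 0.    0.03 -0.01] open -0.1
tool x [-0.084  0.996  0.   ] tool y [ 0.996  0.084 -0.001] yaw_y 0.0839 q6 -0.043
time_s: 22.2
eef_pos: [0.4496, 0.1366, 0.0716]
eef_rot: [0.001, 0.677, 0.736, 0.001]
wrist_force: [-0.0, 0.3, -0.1]
opening: 0.002
eef_pos: [0.45, 0.1368, 0.0708]
wrist_force: [0.1, 0.9, -0.2]
eef_pos: [0.4519, 0.1369, 0.0706]
wrist_force: [-0.4, -0.1, -0.5]
eef_pos: [0.4539, 0.1371, 0.0706]
wrist_force: [-0.4, -0.4, 0.7]
eef_pos: [0.4559, 0.1372, 0.0706]
wrist_force: [0.6, 0.0, -0.6]
eef_pos: [0.4579, 0.1374, 0.0706]
wrist_force: [-0.4, 0.2, -0.7]
```

```bash
for i in 1 2 3 4 5; do python3 -m inch '[{"delta_pos":[0,0.1,0],"rotation":[0,0,0]},{"delta_pos":[0,0.1,0],"rotation":[0,0,0]}]'|grep -E "pos|force"; done
```

```text
eef_pos: [0.4599, 0.1376, 0.0706]
wrist_force: [-0.2, 0.1, 0.7]
eef_pos: [0.4619, 0.1378, 0.0706]
wrist_force: [0.0, 0.3, 0.1]
eef_pos: [0.4633, 0.1379, 0.0704]
wrist_force: [-2.5, -0.5, 2.3]
eef_pos: [0.4655, 0.1381, 0.0705]
wrist_force: [-2.8, 0.0, 1.4]
eef_pos: [0.4677, 0.1382, 0.0705]
wrist_force: [-3.0, 0.1, 0.0]
```

```bash
python3 -m inch '[{"delta_pos":[0,0.15,0],"rotation":[0,0,0]},{"delta_pos":[0,0.2,0],"rotation":[0,0,0]},{"delta_pos":[0,0.2,0],"rotation":[0,0,0]},{"delta_pos":[0,0.2,0],"rotation":[0,0,0]},{"delta_pos":[0,0.2,0],"rotation":[0,0,0]},{"delta_pos":[0,0.2,0],"rotation":[0,0,0]},{"delta_pos":[0,0.2,0],"rotation":[0,0,0]},{"delta_pos":[0,0.2,0],"rotation":[0,0,0]},{"delta_pos":[0,0.2,0],"rotation":[0,0,0]},{"delta_pos":[0,0.1,0],"rotation":[0,0,0]}]'
for i in 1 2 3 4; do python3 -m inch '[{"delta_pos":[0,0.1,0],"rotation":[0,0,0]},{"delta_pos":[0,0.1,0],"rotation":[0,0,0]}]'|grep -E "pos|force"; done
python3 - <<'E'
from h import *
c=save("side","s7.npy"); crop(c,165,80,100,90,7,"s7.png")
E
```

```text
time_s: 25.2
eef_pos: [0.4864, 0.1399, 0.0706]
eef_rot: [-0.0, 0.677, 0.736, 0.0]
wrist_force: [-3.6, 0.3, -0.7]
opening: 0.001
eef_pos: [0.4882, 0.14, 0.0706]
wrist_force: [-3.0, 0.3, -0.1]
eef_pos: [0.4902, 0.1402, 0.0706]
wrist_force: [-2.8, 0.7, -0.3]
eef_pos: [0.4922, 0.1403, 0.0706]
wrist_force: [-2.2, 1.0, 0.4]
eef_pos: [0.4943, 0.1405, 0.0706]
wrist_force: [-2.5, 1.0, 0.3]
```

View pics/s7.png

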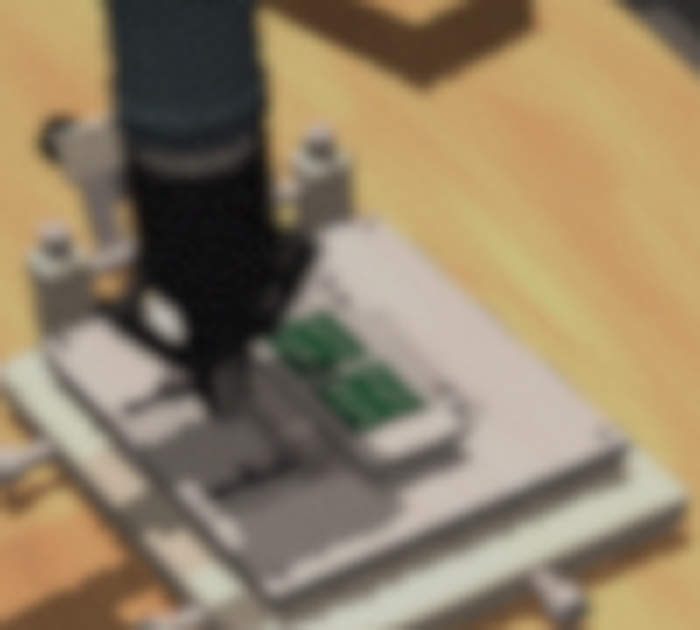

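```bash
for i in 1 2 3 4 5 6 7 8 9; do python3 -m inch '[{"delta_pos":[0,0.05,0],"rotation":[0,0,0]}]'|grep -E "pos|force"; done
```

```text
eef_pos: [0.4948, 0.1405, 0.0706]
wrist_force: [-3.2, 0.4, -0.2]
eef_pos: [0.4952, 0.1406, 0.0706]
wrist_force: [-2.6, -0.3, -0.7]
eef_pos: [0.4957, 0.1406, 0.0706]
wrist_force: [-2.6, 0.4, -0.5]
eef_pos: [0.4962, 0.1407, 0.0706]
wrist_force: [-2.6, 0.3, -0.1]
eef_pos: [0.4967, 0.1407, 0.0706]
wrist_force: [-3.1, 0.4, 0.1]
eef_pos: [0.4972, 0.1407, 0.0706]
wrist_force: [-3.3, 1.0, -0.8]
eef_pos: [0.4977, 0.1408, 0.0706]
wrist_force: [-3.4, 0.1, -0.4]
eef_pos: [0.4982, 0.1408, 0.0706]
wrist_force: [-3.9, 0.2, 0.0]
eef_pos: [0.4987, 0.1408, 0.0706]
wrist_force: [-2.4, 0.6, 0.3]
```

```bash
for i in 1 2 3 4; do python3 -m inch '[{"delta_pos":[0,0.05,0],"rotation":[0,0,0]}]'|grep -E "pos|force"; done
```

```text
eef_pos: [0.4992, 0.1409, 0.0706]
wrist_force: [-2.3, 0.6, 0.2]
eef_pos: [0.4997, 0.141, 0.0706]
wrist_force: [-2.2, 0.3, 0.4]
eef_pos: [0.5002, 0.141, 0.0706]
wrist_force: [-2.6, 0.4, -0.2]
eef_pos: [0.5007, 0.141, 0.0706]
wrist_force: [-2.7, 0.3, 0.0]
```

```bash
for i in 1 2 3 4 5 6 7; do python3 -m inch '[{"delta_pos":[0,0.03,0],"rotation":[0,0,0]}]'|grep -E "pos|force"; done
```

```text
eef_pos: [0.501, 0.1411, 0.0706]
wrist_force: [-3.9, 0.2, -0.7]
eef_pos: [0.5012, 0.1411, 0.0706]
wrist_force: [-2.6, 1.3, 0.1]
eef_pos: [0.5014, 0.1411, 0.0706]
wrist_force: [-3.1, 0.8, 0.8]
eef_pos: [0.5017, 0.1411, 0.0706]
wrist_force: [-3.4, 0.7, 0.3]
eef_pos: [0.5019, 0.1411, 0.0705]
wrist_force: [-5.0, 1.3, 1.4]
eef_pos: [0.502, 0.1412, 0.0705]
wrist_force: [-6.6, -0.0, 3.0]
eef_pos: [0.502, 0.1412, 0.0704]
wrist_force: [-7.0, 0.5, 3.1]
```

```bash
for i in 1 2 3 4; do python3 -m inch '[{"delta_pos":[0,0.03,0],"rotation":[0,0,0]}]'|grep -E "pos|force"; done
```

```text
eef_pos: [0.5021, 0.1412, 0.0704]
wrist_force: [-7.9, 0.6, 2.4]
eef_pos: [0.5021, 0.1412, 0.0704]
wrist_force: [-9.0, -0.4, 4.1]
eef_pos: [0.5022, 0.1412, 0.0704]
wrist_force: [-9.5, -0.9, 4.9]
eef_pos: [0.5022, 0.1412, 0.0703]
wrist_force: [-10.8, 0.1, 6.2]
```

```bash
python3 -m inch '[{"delta_pos":[0,-0.1,0],"rotation":[0,0,0]},{"delta_pos":[0,-0.3,0],"rotation":[0,0,0]},{"delta_pos":[0,-0.8,0],"rotation":[0,0,0]},{"delta_pos":[0,-0.8,0],"rotation":[0,0,0]},{"delta_pos":[0,0,-1],"rotation":[0,0,0]},{"delta_pos":[0,0,-3],"rotation":[0,0,0]},{"delta_pos":[0,0,-3],"rotation":[0,0,0]},{"delta_pos":[0,0,-3],"rotation":[0,0,0]},{"delta_pos":[0,-3,-3],"rotation":[0,0,0]},{"delta_pos":[0,-3,0],"rotation":[0,0,0]}]'
python3 -m inch '[{"delta_pos":[0,-3,0],"rotation":[0,0,0]},{"delta_pos":[0,-2,0],"rotation":[0,0,0]},{"delta_pos":[0,0,0],"rotation":[0,0,0]}]'
python3 - <<'E'
from h import *
c=save("side","s8.npy"); crop(c,165,80,100,90,7,"s8.png")
c=save("top","t8.npy"); crop(c,65,150,85,75,9,"t8.png")
crop(c,0,0,512,384,1.5,"t8f.png")
E
```

```text
time_s: 29.45
eef_pos: [0.427, 0.1346, 0.2058]
eef_rot: [0.003, 0.677, 0.736, 0.003]
wrist_force: [1.0, 0.5, 0.7]
opening: -0.0
time_s: 29.75
eef_pos: [0.3729, 0.1305, 0.2013]
eef_rot: [0.0, 0.677, 0.736, 0.0]
wrist_force: [-0.3, 0.4, 0.3]
opening: 0.001
```

View pics/s8.png

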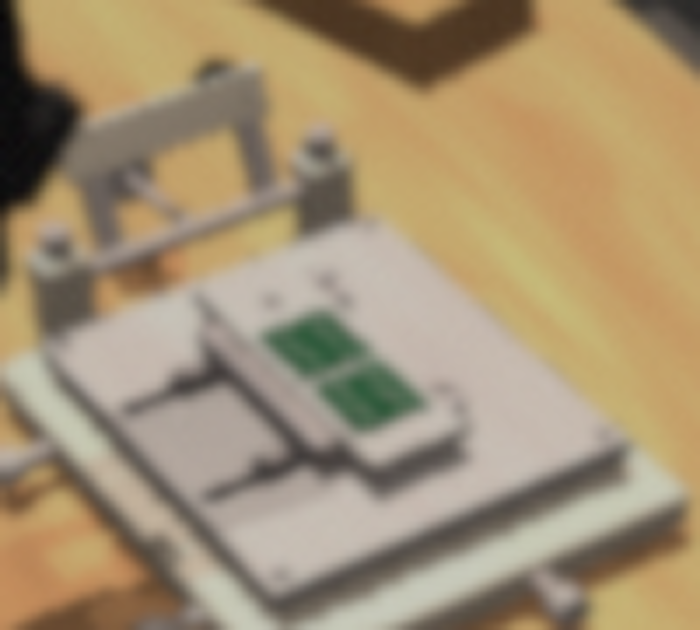

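View pics/t8.png

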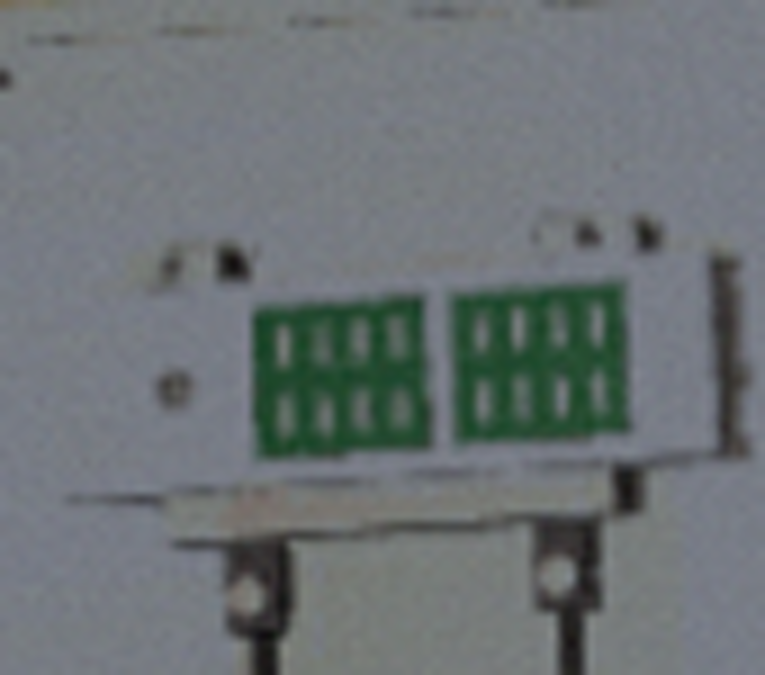

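View pics/t8f.png

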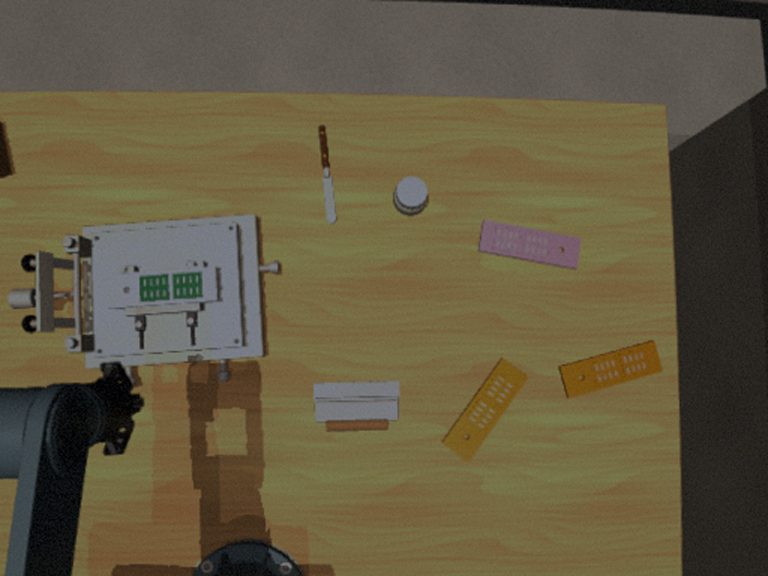

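Run:
```python
from h import *
from scipy.optimize import least_squares
c=load("t8.npy"); s=np.load("printer.npy")
def lab(x,y): return [65+(x+.5)/9-.5,150+(y+.5)/9-.5]
def P(q): 
    w=R.from_euler('z',-s[2]).apply(at(c,*lab(*q[:2]),q[2])-[s[0],s[1],0])*1e3; return w
for q in [(70,499,.082),(715,459,.082),(255,308,.082),(623,283,.082),(258,457,.082),(630,434,.082),(176,388,.082),(165,500,.08),(605,470,.08),(175,543,.08),(600,515,.08)]: print(q,P(q).round(1))
crop(c,70,165,80,55,10,"t8z.png")
```

```text
(70, 499, 0.082) [-28.7  91.3  82. ]
(715, 459, 0.082) [-30.2 -93.6  82. ]
(255, 308, 0.082) [22.3 36.4 82. ]
(623, 283, 0.082) [ 22.  -69.5  82. ]
(258, 457, 0.082) [-20.5  36.8  82. ]
(630, 434, 0.082) [-21.4 -69.7  82. ]
(176, 388, 0.082) [ 0.9 59.8 82. ]
(165, 500, 0.08) [-30.7  64.7  80. ]
(605, 470, 0.08) [-31.  -61.6  80. ]
(175, 543, 0.08) [-43.2  62.2  80. ]
(600, 515, 0.08) [-43.7 -59.7  80. ]
```

View pics/t8z.png

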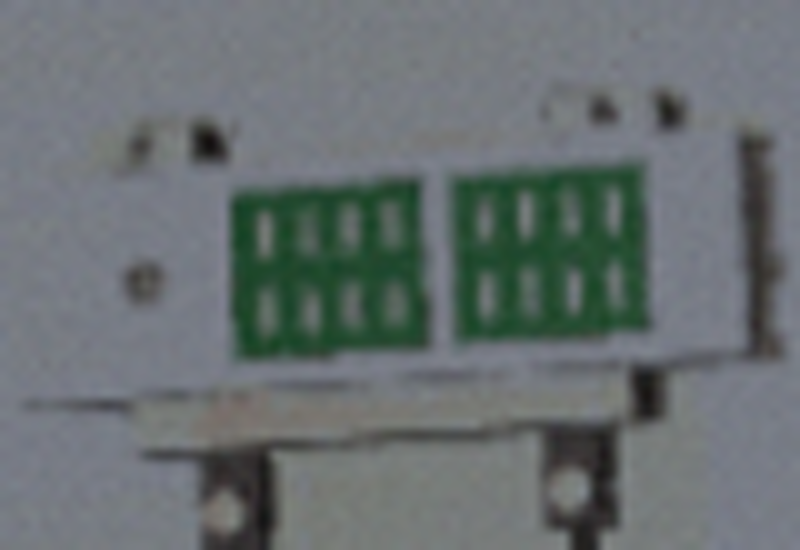

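```bash
python3 -c "
from bench import hand_in; print(hand_in())"
```

```text
the job is handed in; nothing more can be done
None
```

I loaded the pallet and clamped it, then handed the job in at about 30 s of the 72 s allowed. `hand_in()` gives no verdict.

**What I did:** I gripped the pallet by its long edges and lowered it until I felt the pin touch near the hole. I slid it across the bars in small steps until it reached the edge stops, then backed off about half a millimetre. It went down over the pin onto both bars, and I let it go. With closed fingers I pushed the jaw up against its near edge, then backed away.

**Forces:** The pallet pressed on the bars with about 8 N in my readings, against the 20 N limit. The fingers pushed the jaw with about 12 N at most, against the 35 N limit.

**Last checks, from the final pictures:**
- **Seating:** the pin shows inside the hole, and the pallet looks flat on both bars. Its height and level could not be measured directly. The 4.6 mm drop after first touching the 5 mm pin, with no sideways torque, fits a flat seat.
- **Position:** the hole measures about +60 mm along the printer, where it should be, and about 1 mm across. The pallet measures square to within about 0.008 rad.
- **Jaw:** its back face measures −43.5 mm, the value expected when closed on the pallet. It moved about 39.7 mm from where I met it and came to a firm stop.
- **Bench:** the jar, squeegee and knife look unmoved, and the arm is clear of everything.

The printer and pallet positions found by camera agreed with what I felt by touch to within about 1 mm. No check failed, but some of these camera figures are close to the 2 mm calibration accuracy.

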